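# Release a soap bar from the lever dispenser and close its lid softly

### The job

Press the red paddle of the soap dispenser's lever right down with the fingertips, so that the linked green lid lifts, and keep it down until the pink soap bar has slid out to the stop at the foot of the chute. Then ease the paddle back up so that the lid comes down gently and shuts without slamming, and move clear. Work the lid by the paddle alone: do not touch the lid or the soap, and leave everything else standing where it is.

Things in the scene. Friction and masses are not known exactly. Their poses are not given: they have to be found in the camera images.
- dispenser: Soap dispenser fixed to the table: plywood base 200 x 150 mm, a chute (94 mm wide, polished) falling at 28 degrees to a 14 mm wooden stop, a wooden hopper at its upper end, 150 mm high in all. Origin on the table under the chute's middle; its -x axis points out of the front, down the chute; z up. The soap slides out by itself once the lid is about a third open.
- paddle (a point): Centre of the top face of the red lever paddle (plate 34 long, 38 wide, 8 mm thick, black ribs); moves with it. At rest 150 mm towards -x and 84 mm towards -y of the dispenser's origin (its axes), 116 mm above the table, front edge tipped 0.25 rad up; fully down 54 mm lower, tipped as much down. Nothing lies under it.
- lever (a joint): Lever angle: 0 at rest (paddle up, lid shut), 0.5 rad fully down (hard stop). Pivot: a level axis along the dispenser's y, 105 mm behind the resting paddle point (towards +x) and 31 mm below it. A spring pushes the paddle up: about 6 N to start, 8 N at the bottom. If let go, the lid snaps shut in about a tenth of a second.
- lid (a joint): Opening of the green hood lid, linked to the lever: 1.6 times its angle, 0 shut, 0.8 rad with the paddle fully down. Hinged at the top of the hopper's back; its front apron holds back the soap. Closing faster than 2 rad/s over the last 0.35 rad is a slam (the paddle rising at about 135 mm/s).
- lid_front (a point): Middle of the lower edge of the lid's front apron (84 mm wide), moving with the lid. At rest it lies just above the chute; fully open it stands about 70 mm above the chute.
- soap_pink: Pale pink soap bar, 47 x 79 x 26 mm, 0.1 kg, origin in the centre of its underside. At first it lies hidden in the hopper behind the lid's apron, its long side across the chute.
- chute_foot (a point): Point on the chute's surface where the centre of the soap's underside lies when the bar rests against the stop at the foot of the chute (outside the hopper).
- soap_coral: Coral red soap bar lying on the table behind the paddle, to the right of the dispenser, 46 x 78 x 26 mm, origin in the centre of its underside. Loose; leave it alone.
- matchbox: Matchbox, 36 x 55 x 16 mm, on the table to the left of the dispenser, origin under its centre. Loose; leave it alone.
- tealight_0: Tealight in an aluminium cup, 38 mm across, 20 mm high, left of the dispenser. Loose; leave it alone.
- tealight_1: Second, equal tealight, left of the dispenser. Loose; leave it alone.
- clip_jar: Clip-top glass jar of buttons, 73 x 68 x 88 mm, at the left back of the table, origin under its centre. Loose; leave it alone.

How it is judged (in metres and radians):
On the way:
1. the paddle is held down and the lid open until the pink soap lies against the stop at the foot of the chute (value of joint lid above 0.6 rad and distance between soap_pink and chute_foot below 0.015 m and linear speed of soap_pink below 0.03 m/s), for 0.3 s.
At the end, for the whole second after the job is handed in: The lid is shut (under 0.04 rad), the pink soap lies at rest at the foot of the chute within 15 mm of its place against the stop, and the robot is clear (value of joint lid below 0.04 rad and velocity of joint lid above -0.05 rad/s and distance between soap_pink and chute_foot below 0.015 m and linear speed of soap_pink below 0.02 m/s); the robot touches nothing.
It fails at once if the lid slams: it closes faster than 2 rad/s over the last 0.35 rad (value of joint lid below 0.35 rad and velocity of joint lid below -2 rad/s).
It fails at once if the robot touches the lid (contact force between any of the arm, the fingers and lid above 0.5 N).
It fails at once if the robot touches the pink soap (contact force between any of the arm, the fingers and soap_pink above 0.3 N).
It fails at once if a bystander is moved by more than 15 mm (distance of any of soap_coral, matchbox, tealight_0, tealight_1, clip_jar from where it was at the start of the episode above 0.015 m).
It also fails if it takes over 35 s, if anything falls off the work surface, if the arm or the gripper's body presses on something with over 40 N, if the wrist force passes 120 N, or if a joint passes its speed limit or range.

### The arm

A 6-joint arm with a two-finger parallel gripper is mounted at the origin on a cart in front of the work surface, level with it; the furniture and walls round the work are solid. World frame = base frame: x ahead of the robot, y to its left, z up, the work surface at z = 0. Lengths are in mm, angles in rad, forces in N, time in s.
With the tool pointing down it reaches from about 300 to 750 mm from the base axis. Payload 8.5 kg.
Tool frame: the origin (TCP) lies between the finger pads; the fingertips stand 8 mm ahead of it and the grasp point (between the pads) lies 11 mm behind it; z points along the fingers, y is the line along which they close (so a half turn about z gives the same grasp; the last joint's range is limited). The gripper opens to 85 mm and grips with 20 to 120 N. Pads are 22 mm wide; open, the fingers measure 114 mm over their backs; the gripper's body (76 mm by 85 mm) begins 54 mm behind the grasp point. The pads swing forward as they close: fully open they stand 13 mm farther back than shut.
Start: joints at [1.002, 0.381, 1.297, -0, 1.464, -0.215], TCP at [190.546, 515.919, 239.322] pointing down, gripper open.
Joint ranges: [-3.11, 3.11], [-0.89, 2.33], [0.22, 2.48], [-1.42, 4.56], [0.17, 2.85], [-2.88, 2.88]. Speed limits (rad/s): [2.39, 2.39, 3.14, 3.14, 3.14, 3.14].

### API

Orientations are given as a unit quaternion [w, x, y, z].
In Python, from plant import read_state, read_camera, sign_off, look_for, outline_of, place_of gives the robot as it stands. The module is installed in compiled form; this text tells all that it offers.
- The arm moves only by the shell command python3 -m pendant 'ROWS'. ROWS is JSON, a list of rows, each a list of 7 numbers: the opening in per cent of the stroke, from 0 (shut) to 100 (fully open), then the shift along the tool's x, y, z in mm, then the turn, a rotation vector about the tool's x, y, z in rad. A call has 1 to 12 rows; each row is the pose to reach, as a shift and turn from the pose commanded when the call began, along the tool's axes at that moment; what a row does not reach only later rows make up. A row lasts 1/8 s, in which the tool goes at most 62.5 mm and 10.7 degrees, less where a joint would pass 70% of its speed; a pose out of reach is approached as far as the arm can. A call with a gripper value outside its range is refused whole. The fingers move at their own pace and stop on an object; the grip force is fixed at half the most. Time passes only in rows, so rows that repeat a pose let the fingers close. It gives the time, the measured TCP pose, the force, the opening and the grip force at its end, in the units of the state.
- read_state(): the state, without advancing time (a new reading comes with each control period).
- read_camera(name): name is "scene" or "top"; returns a dict with "img" (400x640x3 uint8, red, green, blue), "intrinsics" (3x3 intrinsics, pixels), "xyz" and "attitude" of the camera in the world. Camera axes: x right, y up, looking along -z (the intrinsics and any distortion apply to the point x, -y, -z); pixel columns grow to the right and rows downward; lengths in mm; the calibration is good to about 2 mm. A picture is of the moment at which its call begins. There is no depth.
- sign_off(): hands the job in; it is judged then, once.
Trained networks look in the newest picture that a camera, given by its name, has taken for a name from the list of things; names that differ only in an ending like _2 or _b are one class to them, and where a whole thing is asked for, a point or a joint stands for the part that bears it (a point fixed in the world has none). Each returns a list of dicts, best first, with "score" (0 to 1); they miss things now and then, are a little off and sometimes report something else, mostly with a low value. They report only what shows in the picture. A call takes as long as a camera call.
- look_for(camera, name): "rect" ([centre column, centre row, width, height] in pixels, round what is visible of it).
- outline_of(camera, name): "mask" (400x640 bool, what is visible of it) and "rect" ([centre column, centre row, width, height] in pixels, round what is visible of it).
- place_of(camera, name): "uv" ([column, row] in pixels: a listed point, or the origin of a listed thing).
The state is a dict: "time_s": time; "joint_positions": joint angles; "qvel": joint speeds; "joint_efforts": joint torques, N m; "position": TCP position; "tool_rot": TCP orientation; "contact_force": force on the tool from outside, world axes, zero at the start; "torque": the same for the moment, N m; "finger_gap": finger opening in mm; "grip_force": force on a finger pad.
Only numpy, scipy, OpenCV 4.12 (cv2) and the standard library are available. Lean on these libraries where they do the work, as an engineer would, in place of code of your own. Each camera call takes 0.05 s, during which the arm holds its last target. There are 200 camera calls.

## Working session

There is one attempt and no reset: what is moved stays moved. The work goes in short steps, Python scripts to look and compute and a shell command to move; the robot and the scene stay as the last step left them, time stands still between calls to the robot, and variables do not carry over. Pictures are saved under pics/ and viewed, at most 10 in all, crops included, and the job is handed in when it is done.

```bash
mkdir -p pics; cat > h.py <<'E'
import numpy as np, cv2
from scipy.spatial.transform import Rotation as R
from plant import *
def q(a): a=np.array(a); return R.from_quat(a[[1,2,3,0]]) if a.size==4 else R.from_matrix(a)
def ray(c,uv):
    K=np.array(c["intrinsics"]); d=np.linalg.inv(K)@[uv[0],uv[1],1]; d[1]*=-1; d[2]*=-1
    return np.array(c["xyz"]),q(c["attitude"]).apply(d/np.linalg.norm(d))
def atz(c,uv,z):
    o,d=ray(c,uv); return o+d*(z-o[2])/d[2]
def tri(rs):
    A=0;b=0
    for o,d in rs:
        P=np.eye(3)-np.outer(d,d); A=A+P; b=b+P@o
    return np.linalg.solve(A,b)
E
python3 - <<'E'
from h import *
s=read_state(); print(s["position"],s["tool_rot"])
cs={}
for n in("scene","top"):
    c=cs[n]=read_camera(n); print({k:v for k,v in c.items() if k!="img"})
    cv2.imwrite(f"pics/{n}0.png",c["img"][:,:,::-1])
for n in ["paddle","lid_front","dispenser","chute_foot","soap_coral","matchbox","tealight_0","clip_jar"]:
    rs=[]
    for k in cs:
        p=place_of(k,n); print(n,k,[(np.round(x["uv"]),round(x["score"],2)) for x in p[:2]])
        if p: rs.append(ray(cs[k],p[0]["uv"])); print("   z0",atz(cs[k],p[0]["uv"],0).round())
    if len(rs)==2: print("   tri",tri(rs).round(1))
E
```

```text
[190.40132426 515.68994104 238.72030953] [-2.67314825e-04  1.75963603e-01  9.84396408e-01 -6.72107997e-04]
{'intrinsics': array([[423.081763  ,   0.        , 322.66627459],
       [  0.        , 423.081763  , 204.55082424],
       [  0.        ,   0.        ,   1.        ]]), 'xyz': array([-169.57078651, -542.64517051,  764.96065236]), 'attitude': array([ 0.7715363 ,  0.39070836, -0.21461819, -0.45389178])}
{'intrinsics': array([[499.31594819,   0.        , 314.51585276],
       [  0.        , 499.31594819, 200.448155  ],
       [  0.        ,   0.        ,   1.        ]]), 'xyz': array([ 319.18787915, -105.77875567, 1288.55728283]), 'attitude': array([ 0.70750675,  0.06965101, -0.06838035, -0.69993361])}
paddle scene []
paddle top [(array([442., 213.]), 0.8), (array([428., 166.]), 0.33)]
   z0 [ 545. -436.    0.]
lid_front scene [(array([386., 247.]), 0.62), (array([387., 227.]), 0.61)]
   z0 [ 619. -265.    0.]
lid_front top [(array([440., 217.]), 0.46)]
   z0 [ 533. -430.    0.]
   tri [ 481.  -353.1  167.7]
dispenser scene [(array([386., 241.]), 0.96)]
   z0 [ 639. -257.    0.]
d
[... 250 characters left out ...]
0 [ 584. -278.    0.]
   tri [ 580.4 -277.4   26.4]
soap_coral scene [(array([447., 254.]), 0.98)]
   z0 [ 670. -411.    0.]
soap_coral top [(array([427., 166.]), 0.64)]
   z0 [ 670. -402.    0.]
   tri [ 674.3 -407.    -7. ]
matchbox scene [(array([340., 261.]), 0.88), (array([388., 229.]), 0.71)]
   z0 [ 514. -181.    0.]
matchbox top [(array([345., 221.]), 0.8)]
   z0 [ 522. -182.    0.]
   tri [ 521.  -180.2   -5.6]
tealight_0 scene []
tealight_0 top [(array([205., 207.]), 0.7), (array([235., 214.]), 0.58)]
   z0 [555. 185.   0.]
clip_jar scene [(array([239., 196.]), 0.51)]
   z0 [619. 230.   0.]
clip_jar top [(array([193., 188.]), 0.91)]
   z0 [605. 221.   0.]
   tri [602.4 215.8  15.1]
```

```bash
python3 - <<'E'
import cv2,numpy as np
a=cv2.imread("pics/scene0.png")[150:350,290:530]; b=cv2.imread("pics/top0.png")[110:290,310:526]
cv2.imwrite("pics/both0.png",np.vstack([cv2.resize(a,(480,400),interpolation=2)[::1][:290+110][:,:],]))
cv2.imwrite("pics/both0.png",np.hstack([cv2.resize(a,(400,333),interpolation=2),cv2.resize(b,(400,333),interpolation=2)]))
E
```

```text
(no output)
```

View pics/both0.png

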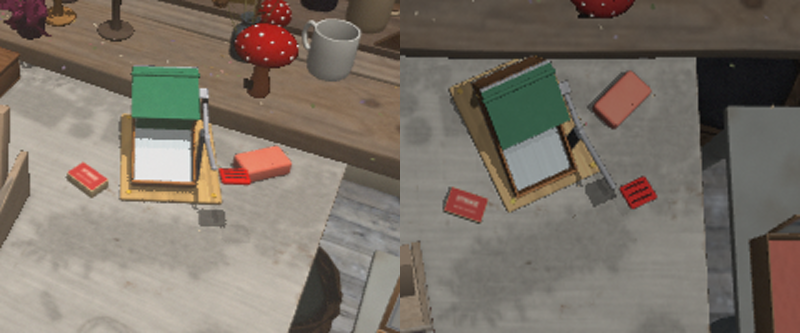

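View pics/scene0.png

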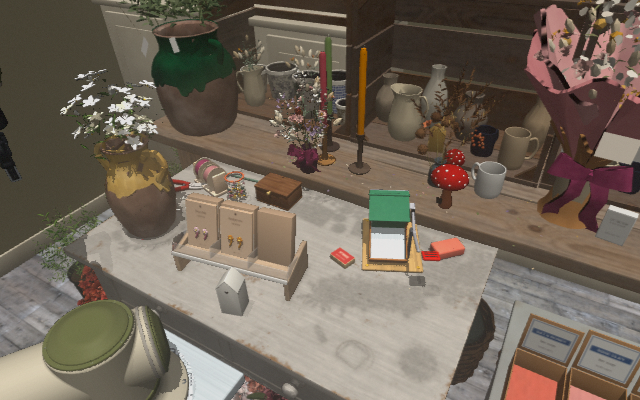

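Scene view: the dispenser is near (388,235) and the paddle near (431,256), with the coral bar behind it. In the top view the paddle is near (438,214). I'll measure the paddle by colour and work out the dispenser's yaw.

```bash
python3 - <<'E'
from h import *
cs={}
for k,(u0,u1,v0,v1) in {"scene":(419,443,246,266),"top":(425,455,200,228)}.items():
    c=cs[k]=read_camera(k); im=c["img"].astype(int)[v0:v1,u0:u1]
    m=(im[...,0]>110)&(im[...,1]<55)&(im[...,2]<75)
    ys,xs=np.nonzero(m); print(k,len(xs),xs.mean()+u0,ys.mean()+v0,xs.min()+u0,xs.max()+u0,ys.min()+v0,ys.max()+v0); c["uv"]=(xs.mean()+u0,ys.mean()+v0)
    print(atz(c,c["uv"],114).round(1))
print("pad",tri([ray(c,c["uv"]) for c in cs.values()]).round(1))
# edge dirs of dispenser in top view: lid mask & dispenser mask
for k,n,z in [("top","lid",150),("top","dispenser",0),("scene","lid",150)]:
    o=outline_of(k,n)
    if not o: print(n,"none");continue
    m=o[0]["mask"].astype(np.uint8); r=cv2.minAreaRect(cv2.findNonZero(m)); b=cv2.boxPoints(r)
    print(k,n,o[0]["score"],b.round().tolist(),[atz(cs[k],p,z).round().tolist()[:2] for p in b])
for k in cs:
  p=place_of(k,"dispenser"); print(k,p[0]["uv"],p[0]["score"],atz(cs[k],p[0]["uv"],0).round(1))
for n in("tealight_0","matchbox","soap_coral"):
  print(n,[(atz(cs["top"],p["uv"],0).round()[:2],round(p["score"],2)) for p in place_of("top",n)])
# rack top heights: guess by viewing
c=cs["top"]; cv2.imwrite("pics/top1.png",c["img"][:,:,::-1])
E
```

```text
scene 129 431.0232558139535 255.81395348837208 422 440 251 260
[ 521.1 -402.8  114. ]
top 148 438.2972972972973 213.82432432432432 429 447 206 222
[ 522.4 -397.9  114. ]
pad [ 524.  -400.6  110. ]
top lid 0.78 [[351.0, 158.0], [393.0, 139.0], [408.0, 173.0], [365.0, 191.0]] [[649.0, -187.0], [695.0, -289.0], [614.0, -321.0], [568.0, -220.0]]
top dispenser 0.77 [[336.0, 157.0], [405.0, 124.0], [449.0, 216.0], [379.0, 249.0]] [[693.0, -157.0], [788.0, -344.0], [536.0, -453.0], [448.0, -271.0]]
scene lid 0.89 [[369.0, 189.0], [413.0, 189.0], [413.0, 227.0], [369.0, 227.0]] [[642.0, -197.0], [693.0, -295.0], [553.0, -346.0], [507.0, -260.0]]
scene [385.9, 243.9] 0.63 [ 629.3 -259.2    0. ]
top [373.0, 182.4] 0.61 [ 624.8 -256.5    0. ]
tealight_0 [(array([541., 107.]), 0.73), (array([554., 190.]), 0.59)]
matchbox [(array([ 524., -185.]), 0.79)]
soap_coral [(array([ 670., -401.]), 0.87)]
```

View pics/top1.png

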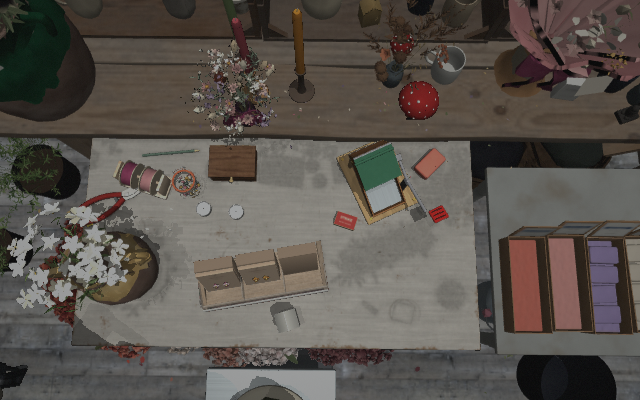

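Top view: the dispenser is at (375,180) and the paddle at (438,214). A tall flower vase at (100,250) and the card rack at (260,275) lie between the arm and the paddle. I'll estimate the height and reach of both, then plan a retracted sweep.

```bash
cat >> h.py <<'E'
def rows(wps,op=0,state=None):
    s=state or read_state(); r=q(s["tool_rot"])
    for p,yaw in wps: print([op]+[int(round(v)) for v in r.inv().apply(np.array(p)-s["position"])]+[0,0,round(yaw,2)])
E
python3 - <<'E'
from h import *
t=read_camera("top"); c=read_camera("scene")
for uv in [(130,250),(105,285),(75,220),(30,305)]: print("flower",uv,[atz(t,uv,z).round()[:2] for z in(200,300,400)])
print("flowertop scene",[ (z,atz(c,(95,85),z).round()[:2]) for z in(250,300,350,400)])
print("rack right top card corner tri",tri([ray(c,(295,213)),ray(t,(322,242))]).round())
rows([((120-0*i,320,340),0) for i in range(1)])
az=np.radians(np.linspace(70,-38,12))[1:]
rows([((340*np.cos(a),340*np.sin(a),340),0) for i,a in enumerate(az)], state=dict(read_state(),position=np.array([118,320,340.])))
E
```

```text
flower (130, 250) [array([420., 298.]), array([411., 261.]), array([402., 224.])]
flower (105, 285) [array([345., 346.]), array([342., 304.]), array([340., 263.])]
flower (75, 220) [array([485., 425.]), array([470., 376.]), array([455., 328.])]
flower (30, 305) [array([301., 502.]), array([302., 446.]), array([304., 391.])]
flowertop scene [(250, array([635., 807.])), (300, array([557., 676.])), (350, array([479., 545.])), (400, array([401., 414.]))]
rack right top card corner tri [ 440. -115.  184.]
[0, -2, -208, -101, 0, 0, 0]
[0, -57, -6, 0, 0, 0, 0]
[0, -113, -20, 0, 0, 0, 0]
[0, -166, -44, 0, 0, 0, 0]
[0, -214, -77, 0, 0, 0, 0]
[0, -256, -117, 0, 0, 0, 0]
[0, -290, -164, 0, 0, 0, 0]
[0, -316, -216, 0, 0, 0, 0]
[0, -333, -272, 0, 0, 0, 0]
[0, -340, -330, 0, 0, 0, 0]
[0, -337, -388, 0, 0, 0, 0]
[0, -324, -445, 0, 0, 0, 0]
```

```bash
python3 -m pendant '[[0,0,-52,-26,0,0,0],[0,0,-104,-52,0,0,0],[0,0,-156,-78,0,0,0],[0,0,-208,-101,0,0,0],[0,0,-215,-101,0,0,0]]'; python3 - <<'E'
from h import *
az=np.radians(np.linspace(70,-38,13))[1:]
rows([((330*np.cos(a),330*np.sin(a),340),min(.75,.1*i)) for i,a in enumerate(az)])
E
```

```text
time_s: 2.12
position: [115.2, 312.7, 342.1]
tool_rot: [0.001, 0.176, 0.984, 0.002]
contact_force: [0.2, 0.3, -0.6]
finger_gap: -0.1
grip_force: 0.0
[0, -50, -7, 2, 0, 0, 0.0]
[0, -101, -19, 2, 0, 0, 0.1]
[0, -149, -38, 2, 0, 0, 0.2]
[0, -193, -65, 2, 0, 0, 0.3]
[0, -233, -99, 2, 0, 0, 0.4]
[0, -266, -138, 2, 0, 0, 0.5]
[0, -294, -182, 2, 0, 0, 0.6]
[0, -314, -230, 2, 0, 0, 0.7]
[0, -326, -280, 1, 0, 0, 0.75]
[0, -330, -331, 1, 0, 0, 0.75]
[0, -327, -383, 1, 0, 0, 0.75]
[0, -315, -434, 1, 0, 0, 0.75]
```

```bash
python3 -m pendant '[[0,-50,-7,0,0,0,0],[0,-101,-19,0,0,0,0.1],[0,-149,-38,0,0,0,0.2],[0,-193,-65,0,0,0,0.3],[0,-233,-99,0,0,0,0.4],[0,-266,-138,0,0,0,0.5],[0,-294,-182,0,0,0,0.6],[0,-314,-230,0,0,0,0.7],[0,-326,-280,0,0,0,0.75],[0,-330,-331,0,0,0,0.75],[0,-327,-383,0,0,0,0.75],[0,-315,-434,0,0,0,0.75]]'; python3 - <<'E'
from h import *
p0=read_state()["position"]; p1=np.array([521,-400,240])
n=6
rows([(p0+(p1-p0)*i/n,0) for i in range(1,n+1)])
E
```

```text
time_s: 3.62
position: [260.7, -204.0, 339.7]
tool_rot: [-0.0, 0.524, 0.852, 0.0]
contact_force: [0.9, -0.4, -0.2]
finger_gap: 0.3
grip_force: 0.0
[0, -49, 24, 17, 0, 0, 0]
[0, -97, 48, 33, 0, 0, 0]
[0, -146, 72, 50, 0, 0, 0]
[0, -195, 96, 66, 0, 0, 0]
[0, -244, 120, 83, 0, 0, 0]
[0, -292, 144, 99, 0, 0, 0]
```

```bash
python3 -m pendant '[[0,-49,24,10,0,0,0],[0,-97,48,20,0,0,0],[0,-146,72,30,0,0,0],[0,-195,96,50,0,0,0],[0,-244,120,80,0,0,0],[0,-292,144,110,0,0,0],[0,-292,144,160,0,0,0],[0,-292,144,170,0,0,0],[0,-292,144,170,0,0,0]]'; python3 - <<'E'
from h import *
for k,(a,b,u,v) in {"scene":(340,490,170,290),"top":(370,500,130,250)}.items():
    c=read_camera(k); im=c["img"]
    print(place_of(k,"paddle")[:1], "tip px:")
    p=np.array(read_state()["position"])-[0,0,8]
    d=q(c["attitude"]).inv().apply(p-c["xyz"]); K=c["intrinsics"]; w=K@[d[0],-d[1],-d[2]]; print(w[:2]/w[2])
    cv2.imwrite(f"pics/{k}2.png",cv2.resize(im[u:v,a:b,::-1],None,fx=3,fy=3,interpolation=2))
A=cv2.imread("pics/scene2.png");B=cv2.imread("pics/top2.png")
cv2.imwrite("pics/b2.png",cv2.resize(np.hstack([A,B]),None,fx=.95,fy=.95))
E
```

```text
time_s: 4.75
position: [521.3, -398.0, 170.8]
tool_rot: [0.0, 0.524, 0.852, 0.0]
contact_force: [-0.7, -1.3, 1.7]
finger_gap: -0.1
grip_force: 0.0
[{'uv': [431.9, 252.0], 'score': 0.72}] tip px:
[432.18393115 237.56757663]
[] tip px:
[443.83565896 210.4946117 ]
```

View pics/b2.png

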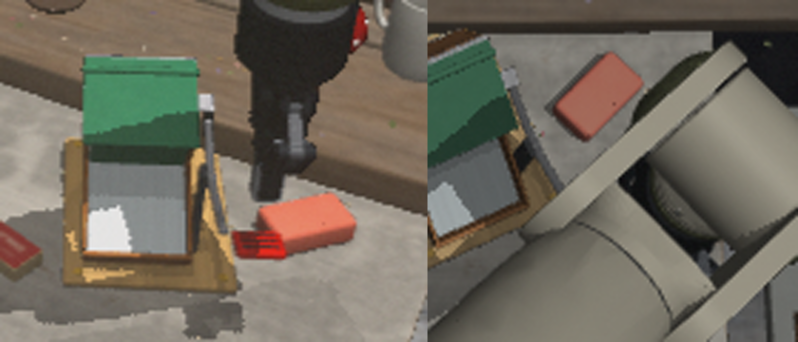

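The fingertip at crop (265,190) is right above the red paddle at (260,243), so I'll press.

```bash
python3 -m pendant '[[0,0,0,20,0,0,0],[0,0,0,35,0,0,0],[0,0,0,45,0,0,0],[0,0,0,53,0,0,0],[0,0,0,61,0,0,0],[0,0,0,69,0,0,0],[0,0,0,77,0,0,0],[0,0,0,85,0,0,0],[0,0,0,90,0,0,0],[0,0,0,93,0,0,0],[0,0,0,93,0,0,0]]'; python3 - <<'E'
from h import *
c=read_camera("scene"); print(place_of("scene","soap_pink")[:1],place_of("scene","chute_foot")[:1])
cv2.imwrite("pics/s3.png",cv2.resize(c["img"][160:300,340:490,::-1],None,fx=4,fy=4,interpolation=2))
E
```

```text
time_s: 6.32
position: [521.8, -398.5, 78.7]
tool_rot: [0.001, 0.524, 0.852, -0.0]
contact_force: [-1.2, 0.0, 8.2]
finger_gap: 0.1
grip_force: 3.9
[{'uv': [386.9, 250.7], 'score': 0.77}] [{'uv': [388.1, 248.4], 'score': 0.57}]
```

View pics/s3.png

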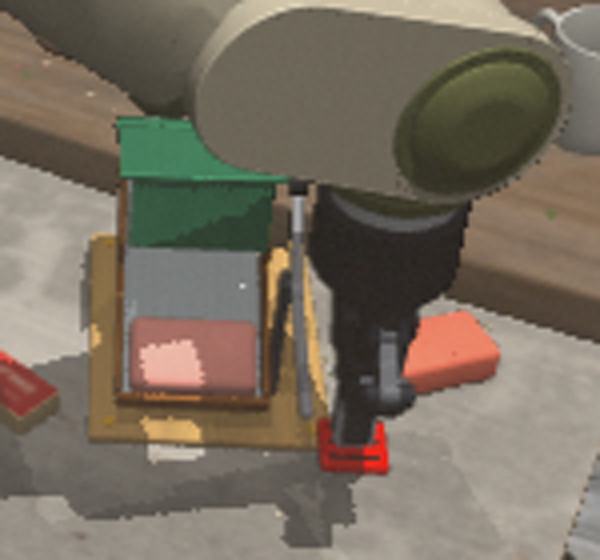

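The lid is up and the pink soap lies against the stop at crop (192,355). I'll press the last few millimetres and hold.

```bash
python3 -m pendant '[[0,0,0,3,0,0,0],[0,0,0,6,0,0,0],[0,0,0,6,0,0,0],[0,0,0,6,0,0,0],[0,0,0,6,0,0,0],[0,0,0,6,0,0,0]]'
```

```text
time_s: 7.22
position: [522.5, -398.3, 73.2]
tool_rot: [0.002, 0.524, 0.852, -0.0]
contact_force: [1.0, 0.7, 8.8]
finger_gap: 0.1
grip_force: 3.9
```

```bash
python3 -m pendant '[[0,0,0,-4,0,0,0],[0,0,0,-8,0,0,0],[0,0,0,-12,0,0,0],[0,0,0,-16,0,0,0],[0,0,0,-20,0,0,0],[0,0,0,-24,0,0,0],[0,0,0,-28,0,0,0],[0,0,0,-32,0,0,0],[0,0,0,-36,0,0,0],[0,0,0,-40,0,0,0],[0,0,0,-44,0,0,0],[0,0,0,-47,0,0,0]]'; python3 -m pendant '[[0,0,0,-3,0,0,0],[0,0,0,-6,0,0,0],[0,0,0,-9,0,0,0],[0,0,0,-12,0,0,0],[0,0,0,-15,0,0,0],[0,0,0,-18,0,0,0],[0,0,0,-22,0,0,0],[0,0,0,-30,0,0,0],[0,0,0,-45,0,0,0],[0,0,0,-75,0,0,0],[0,0,0,-105,0,0,0],[0,0,0,-105,0,0,0]]'; python3 - <<'E'
from h import *
c=read_camera("scene"); print(place_of("scene","soap_pink")[:1],read_state()["contact_force"])
cv2.imwrite("pics/s4.png",cv2.resize(c["img"][160:300,340:490,::-1],None,fx=4,fy=4,interpolation=2))
E
```

```text
time_s: 8.72
position: [521.9, -398.0, 119.1]
tool_rot: [0.001, 0.524, 0.852, 0.0]
contact_force: [5.1, 0.3, 3.9]
finger_gap: 0.3
grip_force: 2.4
time_s: 10.22
position: [521.8, -398.5, 226.8]
tool_rot: [0.003, 0.524, 0.852, -0.001]
contact_force: [-0.4, 0.0, -0.6]
finger_gap: 0.0
grip_force: 0.0
[{'uv': [388.6, 250.6], 'score': 0.61}] [-0.30142151 -0.44447324  0.14714737]
```

View pics/s4.png

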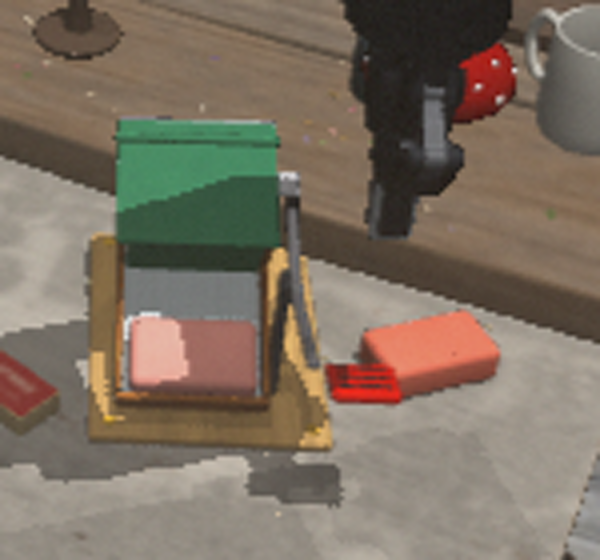

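The lid is shut, the paddle is up at crop (363,383), the soap is at the stop at (192,355) and the arm is clear.

```bash
python3 -c "
from plant import *
print(sign_off())"
```

```text
the job is handed in; nothing more can be done
None
```

The job is handed in: I held the paddle down until the pink soap reached the stop, then eased it up slowly; the last picture shows the lid shut, the soap at the stop and the arm clear, but the sign-off gave no verdict.

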